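# Open a bench pressure vessel by its screw cap

### The job

Open the small steel pressure vessel that is bolted to the bench: unscrew its big grey screw cap, turn by turn, until the thread lets go, without wrenching it straight off, and lift it clear. Then set the cap down gently in the shallow steel tray, flat and the same way up as it was, and let go. Leave the things standing around where they are.

Things in the scene. Friction and masses are not known exactly. Their poses are not given: they have to be found in the camera images.
- vessel: Round steel pressure vessel on three black feet, fixed to the bench, left of the stirrer. Foot flange 94 mm across, body 80 mm across, shoulder 96 mm above the bench, on it a threaded neck 39 mm across (47 over the ribs), 27 mm high. A brass drain stub sticks out sideways at 50 mm height to 61 mm from the axis. Origin: on the bench under its centre; z up the axis, x towards the drain stub.
- cap: Loose screw cap of plain grey plastic, at the start on the vessel's neck; about 60 g. Round, finely ribbed side: 57 mm across (58 over the ribs), 30 mm high; can be gripped at any yaw. Origin: centre of its open underside; z up to its closed top; x to one of 3 lugs inside. Screwed home, the origin is on the vessel's axis, 97.5 mm above the bench, 1.5 mm above the shoulder.
- neck_top (a point): Centre of the neck's top end, on the vessel's axis, 123 mm above the bench, inside the closed cap. Right-hand thread: the cap loosens counter-clockwise seen from above and climbs 24 mm a turn (3.8 mm per rad, about 1 mm play), so the hand must rise with it; let go part-way it stays. The cap must then be raised 27 mm from closed to clear the neck.
- cap_top (a point): Centre of the cap's closed top, 30 mm above the cap's origin, 127.5 mm above the bench when closed. The thread lets go 4.7 to 5.0 rad from closed, with the cap about 18 to 19 mm up, and then the cap lifts straight off; turning on to 5.8 rad does no harm. The thread turns easily: a grip of 30 N is ample.
- tray: Shallow open tray of bare steel on four feet, fixed to the bench left of the vessel, 130 mm (x) by 90 mm (y) outside, walls 3 mm thick, rim 21 mm and inner floor 15 mm above the bench. Origin: on the bench under its centre, x along the long side, z up. The cap lying flat in it has its origin 15 mm above the bench.
- tray_floor (a point): Centre of the tray's inner floor, 15 mm above the bench; the floor measures 124 by 84 mm inside. Above the tray's left part hangs a wall cabinet: it begins at x = 0.35 and y = 0.38 and reaches away from the robot and left to the wall, its underside 0.68 m above the bench. Keep wrist and elbow out of it: come to the vessel from the robot's side.
- mortar: Dark grey bowl-shaped mortar, 84 mm across, 49 mm high, standing right of the vessel, in front of the stirrer; leave it alone. Origin: centre of its underside.
- sample_bottle: Milky plastic sample bottle with a white cap, 50 mm across, 90 mm high, behind the vessel; leave it alone. Origin: centre of its underside.
- beaker: Clear beaker, 69 mm across, 98 mm high, behind the vessel and to its right; leave it alone. Origin: centre of its underside.
Not all that is in view belongs to the job. There is more than one size of the cap; the job needs the smaller.

How it is judged:
By the outcome, as a careful person would: the job done as asked, in the order asked, and still so for the second after the job is handed in, with the robot touching nothing.
It also fails if it takes over 64 s, if anything falls off the work surface, if the arm or the gripper's body presses on something with over 40 N, if the wrist force passes 120 N, or if a joint passes its speed limit or range.

### The arm

A 6-joint arm with a two-finger parallel gripper is mounted at the origin on a cart in front of the work surface, level with it; the furniture and walls round the work are solid. World frame = base frame: x ahead of the robot, y to its left, z up, the work surface at z = 0. Lengths are in m, angles in degrees, forces in N, time in s.
With the tool pointing down it reaches from about 0.4 to 0.825 m from the base axis. Payload 7 kg.
Tool frame: the origin (TCP) lies midway between the tips of the shut fingers; the grasp point (between the pads) lies 19 mm behind it; z points along the fingers, y is the line along which they close (so a half turn about z gives the same grasp; the last joint's range is limited). The gripper opens to 88 mm and grips with 3 to 60 N. Pads are 19 mm wide; open, the fingers measure 130 mm over their backs; the gripper's body (78 mm by 193 mm) begins 47 mm behind the grasp point.
Start: joints at [-50.93, 20.546, 0.682, 0, -70.136, -16.507], TCP at [0.259, -0.623, 0.227] pointing down, gripper open.
Joint ranges: [-176.03, 176.03], [-82.01, 121.73], [-58.28, 71.71], [-173.87, 95.51], [-174.79, -0.11], [-173.66, 173.66]. Speed limits (degrees/s): [136.94, 136.94, 172.46, 180, 180, 180].

### API

Orientations are given as [roll, pitch, yaw] about the fixed x, y, z axes, in that order (R = Rz(yaw) Ry(pitch) Rx(roll)).
In Python, from plant import ctrl gives the robot as it stands. The module is installed in compiled form; this text tells all that it offers.
- The arm moves only by the tool send_rows, never from a script. Its argument "plan" is a list that holds one entry, the list of rows, each a list of 6 numbers: the shift along the tool's x, y, z in cm, then the turn, a rotation vector about the tool's x, y, z in degrees. A call has 1 to 8 rows; each row is the pose to reach, as a shift and turn from the pose commanded when the call began, along the tool's axes at that moment; what a row does not reach only later rows make up. A row lasts 1/12 s, in which the tool goes at most 41.7 mm and 7.16 degrees, less where a joint would pass 70% of its speed; a pose out of reach is approached as far as the arm can. A call with a gripper value outside its range is refused whole. "fingers" is the opening, from 0 (shut) to 1 (fully open), set as the call begins (left out, the last holds). The fingers move at their own pace and stop on an object; the grip force is fixed at half the most. Time passes only in rows, so rows that repeat a pose let the fingers close. It gives the time, the measured TCP pose, the force, the opening and the grip force at its end, in the units of the state.
- ctrl.get_obs(): the state, without advancing time (a new reading comes with each control period).
- ctrl.snapshot(name): name is "side" or "top" or "wrist"; returns a dict with "img" (480x640x3 uint8, red, green, blue), "K" (3x3 intrinsics, pixels), "pose" (4x4, takes a point from camera to world coordinates). Camera axes: x right, y down, z forward; pixel columns grow to the right and rows downward; lengths in m; the calibration is good to about 2 mm. A picture is of the moment at which its call begins. There is no depth.
- ctrl.close_job(): hands the job in; it is judged then, once.
The state is a dict: "clock": time; "joint_pos": joint angles; "qvel": joint speeds; "tau": joint torques, N m; "tool_pos": TCP position; "orientation": TCP orientation; "force": force on the tool from outside, world axes, zero at the start; "moment": the same for the moment, N m; "opening": finger opening in m; "gripper_force": force on a finger pad.
Only numpy, scipy, OpenCV 4.12 (cv2) and the standard library are available. Lean on these libraries where they do the work, as an engineer would, in place of code of your own. Each camera call takes 0.05 s, during which the arm holds its last target. There are 200 camera calls.

## Working session

There is one attempt and no reset: what is moved stays moved. The work goes in short steps, Python scripts to look and compute and a tool call to move; the robot and the scene stay as the last step left them, time stands still between calls to the robot, and variables do not carry over. Pictures are saved under pics/ and viewed, at most 10 in all, crops included, and the job is handed in when it is done.

Besides the shell and the picture viewer there is one more tool, called by a JSON object that holds its "fn" and its "kwargs". send_rows: Moves the arm, as the interface text tells. Its arguments: {"type":"object","properties":{"plan":{"type":"array","items":{"type":"array","items":{"type":"array","items":{"type":"number"}}}},"fingers":{"type":"number"}},"required":["plan"]}

```bash
mkdir -p pics; cat > h.py <<'E'
import cv2, numpy as np
from plant import ctrl
from scipy.spatial.transform import Rotation as R
def snap(n,f=None):
    s=ctrl.snapshot(n)
    if f: cv2.imwrite('pics/'+f, s['img'][:,:,::-1])
    return s
def ray(s,u,v):
    P=np.array(s['pose']);d=P[:3,:3]@np.linalg.inv(s['K'])@[u,v,1];return P[:3,3],d/np.linalg.norm(d)
def onplane(s,u,v,z):
    o,d=ray(s,u,v);return o+d*(z-o[2])/d[2]
def proj(s,p):
    P=np.linalg.inv(s['pose']);q=s['K']@(P[:3,:3]@p+P[:3,3]);return q[:2]/q[2]
def cross(r1,r2):
    A=sum(np.eye(3)-np.outer(d,d) for o,d in(r1,r2));b=sum((np.eye(3)-np.outer(d,d))@o for o,d in(r1,r2))
    p=np.linalg.solve(A,b);return p,[np.linalg.norm(np.cross(p-o,d)) for o,d in(r1,r2)]
E
python3 - <<'E'
from h import *
import pickle
a=snap('top','top0.png');b=snap('side','side0.png')
pickle.dump((a,b),open('s0.pkl','wb'))
for s in(a,b): print(np.round(s['pose'],3).tolist(),np.round(s['K'],1).tolist())
print(ctrl.get_obs())
E
```

```text
[[-0.023, -0.989, 0.145, 0.397], [-1.0, 0.022, -0.011, 0.249], [0.007, -0.145, -0.989, 1.048], [0.0, 0.0, 0.0, 1.0]] [[591.1, 0.0, 317.4], [0.0, 591.1, 249.5], [0.0, 0.0, 1.0]]
[[0.178, 0.537, -0.825, 1.245], [0.984, -0.083, 0.158, 0.1], [0.016, -0.84, -0.543, 0.572], [0.0, 0.0, 0.0, 1.0]] [[551.7, 0.0, 323.2], [0.0, 551.7, 244.0], [0.0, 0.0, 1.0]]
{'clock': 0.1, 'joint_pos': array([-5.09323585e+01,  2.05862751e+01,  6.39713372e-01, -1.78237544e-02,
       -7.01366972e+01, -1.65061680e+01]), 'qvel': array([ 0.0402018 , -0.09384855,  0.03151308,  0.04859669,  0.02871218,
       -0.00845388]), 'tau': array([-7.59136801e-04, -5.84161556e+01,  2.93751687e+01,  7.01552957e+00,
        1.01834658e-02, -5.82473717e-05]), 'tool_pos': array([ 0.25877954, -0.62295009,  0.22573328]), 'orientation': array([ 1.79915411e+02, -7.59158950e-03, -1.57444589e+02]), 'force': array([ 1.05351948,  0.59886323, -0.08869234]), 'moment': array([-0.00452015,  0.00300343, -0.01468525]), 'gripper_force': 0.0, 'opening': 0.0875542602341439}
```

View pics/top0.png

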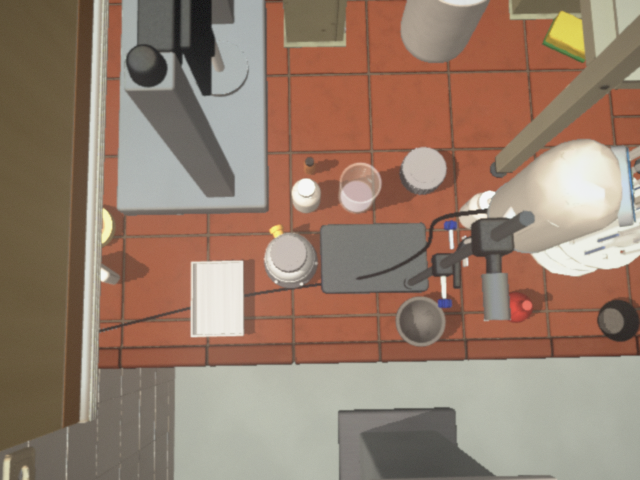

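View pics/side0.png

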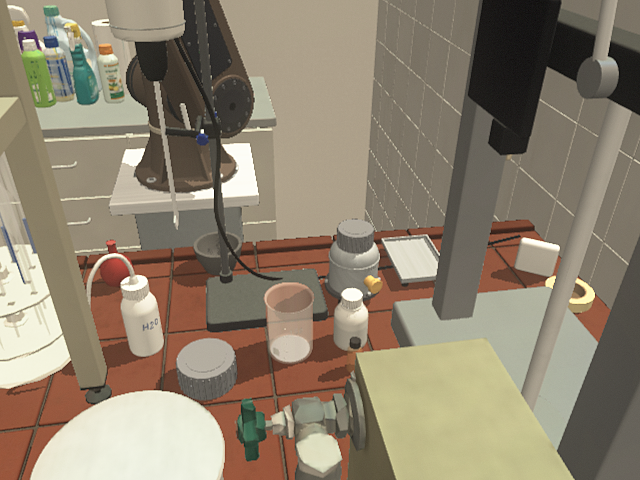

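The top view shows the vessel cap at about (291,256), the tray at (191–243, 261–336), the mortar at (421,320), the bottle at (306,195), the beaker at (359,187), and the larger loose cap at (424,170). In the side view the vessel cap is at (355,236) and the tray at (412,258).

```bash
python3 - <<'E'
from h import *
import pickle
a,b=pickle.load(open('s0.pkl','rb'))
A=cv2.cvtColor(a['img'],cv2.COLOR_RGB2HSV);B=cv2.cvtColor(b['img'],cv2.COLOR_RGB2HSV)
for y in (235,245,255,265): print('top',y,A[y,262:322:4].tolist())
for x in (355,):print('side col',B[215:260:3,x].tolist())
print('side row', B[229,330:382:4].tolist())
print('tray top row 300',A[300,184:252:4].tolist());print('col',A[254:344:5,217].tolist())
ca=cv2.resize(a['img'][180:345,180:330],None,fx=2.6,fy=2.6,interpolation=cv2.INTER_CUBIC)
cb=cv2.resize(b['img'][210:310,320:450],None,fx=3,fy=3,interpolation=cv2.INTER_CUBIC)
o=np.zeros((430,800,3),np.uint8);o[:ca.shape[0],:390]=ca[:430];o[:300,400:790]=cb
cv2.imwrite('pics/crop.png',o[:,:,::-1])
E
```

```text
top 235 [[9, 126, 154], [8, 125, 157], [9, 129, 158], [24, 129, 243], [27, 80, 236], [16, 31, 181], [16, 23, 185], [15, 26, 178], [18, 28, 155], [17, 31, 133], [8, 95, 134], [9, 117, 129], [8, 118, 130], [8, 121, 131], [9, 118, 127]]
top 245 [[9, 135, 174], [8, 124, 175], [16, 24, 204], [15, 23, 199], [12, 22, 198], [12, 22, 198], [12, 22, 201], [11, 22, 200], [11, 22, 200], [12, 22, 197], [14, 22, 196], [17, 26, 159], [17, 26, 136], [9, 120, 128], [9, 118, 128]]
top 255 [[8, 132, 174], [18, 25, 204], [14, 24, 211], [16, 22, 199], [15, 23, 198], [14, 22, 200], [11, 20, 200], [15, 21, 199], [13, 23, 200], [14, 22, 200], [15, 23, 198], [14, 26, 145], [17, 24, 150], [15, 28, 127], [9, 118, 127]]
top 265 [[8, 132, 174], [17, 24, 198], [19, 20, 220], [16, 23, 209], [14, 24, 201], [14, 24, 201], [13, 23, 200], [13, 21, 196], [11, 21, 199], [12, 22, 197], [9, 25, 130], [16, 25, 171], [16, 28, 137], [13, 32, 112], [8, 111, 124]]
side col [[19, 51, 171], [19, 50, 138], [20, 29, 178], [19, 27, 178], [20, 29, 177], [20, 29, 178], [21, 26, 156], [18, 27, 186], [18, 31, 98], [19, 30, 95], [18, 32, 97], [20, 30, 101], [18, 29, 107], [22, 30, 162], [24, 26, 189]]
side row [[20, 52, 172], [19, 50, 173], [21, 27, 149], [18, 25, 171], [20, 29, 178], [21, 29, 176], [20, 29, 178], [21, 29, 176], [21, 30, 177], [20, 29, 177], [19, 27, 178], [23, 44, 139], [20, 47, 130]]
tray top row 300 [[8, 129, 172], [9, 130, 172], [16, 28, 207], [16, 24, 206], [19, 12, 235], [20, 13, 236], [20, 13, 234], [22, 12, 236], [21, 11, 237], [21, 11, 238], [18, 13, 235], [19, 12, 236], [19, 12, 237], [19, 12, 236], [20, 13, 235], [9, 87, 140], [8, 109, 131]]
col [[8, 130, 175], [8, 128, 169], [18, 14, 232], [18, 14, 236], [19, 12, 236], [19, 12, 236], [20, 13, 237], [22, 12, 236], [19, 12, 237], [19, 12, 238], [22, 12, 237], [22, 12, 237], [22, 12, 237], [18, 11, 238], [20, 10, 238], [21, 11, 238], [20, 13, 228], [8, 126, 172]]
```

View pics/crop.png

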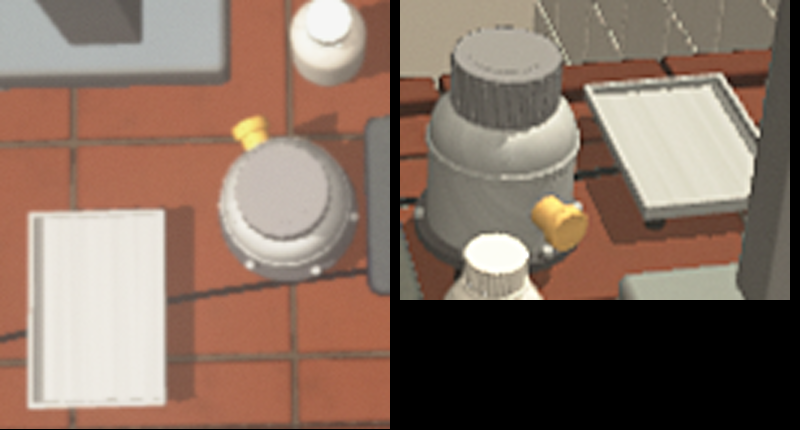

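The crop shows the cap's top disc clearly in both views: about (289,254) in the top view and (355.7,228) in the side view. The tray rectangle is clear too, and the drain stub points away from the robot.

```bash
cat >> h.py <<'E'
def comp(m,seed,k=3):
    m=cv2.morphologyEx(m.astype(np.uint8),cv2.MORPH_CLOSE,np.ones((3,3)));m=cv2.morphologyEx(m,cv2.MORPH_OPEN,cv2.getStructuringElement(cv2.MORPH_ELLIPSE,(k,k)))
    n,l=cv2.connectedComponents(m,connectivity=4);c=l==l[seed[1],seed[0]]
    return cv2.findContours(c.astype(np.uint8),cv2.RETR_EXTERNAL,cv2.CHAIN_APPROX_NONE)[0][0]
E
python3 - <<'E'
from h import *
import pickle
a,b=pickle.load(open('s0.pkl','rb'))
A=cv2.cvtColor(a['img'],cv2.COLOR_RGB2HSV).astype(int);B=cv2.cvtColor(b['img'],cv2.COLOR_RGB2HSV).astype(int)
ka=comp((A[...,1]<40)&(abs(A[...,2]-199)<6),(289,254),7)
kb=comp((B[...,1]<40)&(abs(B[...,2]-176)<9),(356,229),5)
ea=cv2.fitEllipse(cv2.convexHull(ka));eb=cv2.fitEllipse(cv2.convexHull(kb));print(ea,eb)
p,e=cross(ray(a,*ea[0]),ray(b,*eb[0]));print('captop',p,e)
D=np.linalg.norm(a['pose'][:3,3]-p);print('diam mm',ea[1][1]*D/591*1e3)
print('on 0.1275:',onplane(a,*ea[0],.1275),onplane(b,*eb[0],.1275))
kt=comp((A[...,1]<40)&(A[...,2]>190),(217,300),5)
r=cv2.minAreaRect(kt);box=cv2.boxPoints(r);print(r)
for q in box: print(q,onplane(a,*q,.021))
print('tray ctr',onplane(a,*r[0],.021))
kt2=comp((B[...,1]<40)&(B[...,2]>120),(415,265),5);q=cv2.approxPolyDP(cv2.convexHull(kt2),4,True)[:,0]
for t in q: print(t,onplane(b,*map(float,t),.021))
E
```

```text
((286.8872375488281, 252.3771514892578), (32.783668518066406, 35.58568572998047), 107.91654205322266) ((355.581787109375, 227.6277313232422), (17.37750244140625, 34.58769607543945), 93.05200958251953)
captop [0.52873507 0.28773244 0.12660339] [np.float64(0.00018131867290216894), np.float64(0.0001813186729022458)]
diam mm 56.07829083787985
on 0.1275: [0.52856674 0.28751808 0.1275    ] [0.53019405 0.28753542 0.1275    ]
((219.0, 298.5), (75.0, 46.0), 90.0)
[196. 261.] [0.53209501 0.45096248 0.021     ]
[242. 261.] [0.53029017 0.37063924 0.021     ]
[242. 336.] [0.40045994 0.37127565 0.021     ]
[196. 336.] [0.40230596 0.45013648 0.021     ]
tray ctr [0.46569174 0.41076449 0.021     ]
[428 236] [0.4097186  0.46156294 0.021     ]
[439 253] [0.46832741 0.46183955 0.021     ]
[434 278] [0.53968272 0.42660021 0.021     ]
[402 280] [0.5366656  0.37126763 0.021     ]
[383 240] [0.41037758 0.37319827 0.021     ]
```

```bash
python3 - <<'E'
from h import *
import pickle
a,b=pickle.load(open('s0.pkl','rb'))
w=snap('wrist')
print(np.round(w['pose'],3).tolist(),np.round(w['K'][0],0))
ca=cv2.resize(a['img'][180:360,385:555],None,fx=2.3,fy=2.3,interpolation=cv2.INTER_CUBIC)
cb=cv2.resize(b['img'][0:300,90:300],None,fx=1.9,fy=1.9,interpolation=cv2.INTER_CUBIC)
o=np.zeros((575,800,3),np.uint8);o[:414,:391]=ca;o[:570,400:799]=cb
cv2.imwrite('pics/crop2.png',o[:,:,::-1])
E
```

```text
[[-0.384, 0.895, 0.225, 0.199], [0.923, 0.372, 0.095, -0.647], [0.002, 0.245, -0.97, 0.384], [0.0, 0.0, 0.0, 1.0]] [371.   0. 320.]
```

View pics/crop2.png

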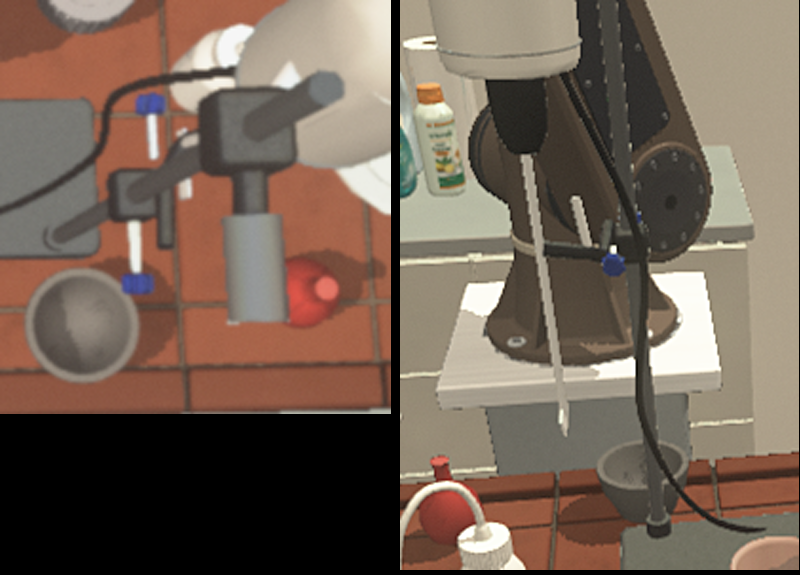

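The crop shows the stirrer's tall stand rod: base at about (409,283), top end at about (526,219), and an upper block at about (494,236) with a cylinder pointing at the robot. The side view also shows a white body with a thin shaft whose tip is at about (177,226), and I need to know where that is before I cross.

```bash
python3 - <<'E'
from h import *
import pickle
a,b=pickle.load(open('s0.pkl','rb'))
base=onplane(a,409,283,.03);print('rod base',base, proj(b,base))
for z in np.arange(.1,.85,.1): print(round(z,2),proj(a,np.r_[base[:2],z]).round(),proj(b,np.r_[base[:2],z]).round())
for n,(u,v) in dict(body=(148,21),nose=(153,78),tip=(177,226)).items():
    o,d=ray(b,u,v)
    for t in (.3,.5,.7,.8,.9,1.0,1.1): print(n,t,(o+t*d).round(3),proj(a,o+t*d).round())
for n,(u,v) in dict(cyl0=(496,275),cyl1=(496,318),blk=(494,236)).items(): print(n,[onplane(a,u,v,z).round(3)[:2].tolist()+[proj(b,onplane(a,u,v,z)).round().tolist()] for z in(.3,.4,.5,.6)])
print('mortar',onplane(a,421,320,.049),'bottle',onplane(a,305,188,.09),'beaker',onplane(a,359,180,.098))
E
```

```text
rod base [0.48432424 0.08150467 0.03      ] [225.91680684 273.32858192]
0.1 [416. 279.] [222. 238.]
0.2 [428. 273.] [217. 181.]
0.3 [443. 264.] [211. 117.]
0.4 [463. 253.] [203.  43.]
0.5 [489. 239.] [195. -44.]
0.6 [527. 217.] [ 185. -145.]
0.7 [587. 185.] [ 173. -267.]
0.8 [691. 127.] [ 159. -415.]
body 0.3 [0.952 0.067 0.517] [ 478. -213.]
body 0.5 [0.756 0.046 0.479] [500. -16.]
body 0.7 [0.561 0.024 0.442] [522. 175.]
body 0.8 [0.463 0.014 0.424] [533. 268.]
body 0.9 [0.366 0.003 0.405] [543. 361.]
body 1.0 [ 0.268 -0.008  0.387] [554. 452.]
body 1.1 [ 0.17  -0.018  0.368] [564. 541.]
nose 0.3 [0.958 0.066 0.491] [ 472. -196.]
nose 0.5 [0.767 0.044 0.437] [489.  -2.]
nose 0.7 [0.575 0.022 0.382] [505. 177.]
nose 0.8 [0.48  0.011 0.355] [513. 261.]
nose 0.9 [0.384 0.    0.328] [520. 342.]
nose 1.0 [ 0.289 -0.011  0.301] [527. 421.]
nose 1.1 [ 0.193 -0.022  0.274] [534. 496.]
tip 0.3 [0.987 0.071 0.422] [ 451. -165.]
tip 0.5 [0.815 0.051 0.321] [456.  13.]
tip 0.7 [0.643 0.032 0.221] [459. 161.]
tip 0.8 [0.557 0.022 0.171] [461. 226.]
tip 0.9 [0.471 0.013 0.12 ] [462. 285.]
tip 1.0 [0.385 0.003 0.07 ] [463. 340.]
tip 1.1 [ 0.299 -0.006  0.02 ] [465. 391.]
cyl0 [[0.469, 0.015, [162.0, 115.0]], [0.459, 0.046, [176.0, 39.0]], [0.45, 0.077, [192.0, -47.0]], [0.44, 0.109, [210.0, -143.0]]]
cyl1 [[0.415, 0.018, [167.0, 103.0]], [0.412, 0.049, [180.0, 31.0]], [0.41, 0.08, [195.0, -50.0]], [0.408, 0.111, [211.0, -142.0]]]
blk [[0.519, 0.014, [159.0, 128.0]], [0.503, 0.045, [174.0, 47.0]], [0.487, 0.077, [191.0, -43.0]], [0.47, 0.108, [210.0, -144.0]]]
mortar [0.41995039 0.06731389 0.049     ] bottle [0.6413656  0.25724591 0.09      ] beaker [0.6509804  0.16764043 0.098     ]
```

The stand rod reaches about 0.6 m at (0.48, 0.08), with a cylinder towards the robot out to x≈0.41, so I must cross on the robot's side at small radius. I'll make a first move (up and retract) and read the joints to learn the kinematics.

{"fn": "send_rows", "kwargs": {"plan": [[[0,0,-4,0,0,0],[0,3,-8,0,0,0],[0,7,-10,0,0,0],[0,11,-10,0,0,0],[0,15,-10,0,0,0],[0,15,-10,0,0,0]]], "fingers": 1}}

```text
clock: 0.65
tool_pos: [0.1989, -0.4803, 0.3281]
orientation: [-179.9, 0.1, -157.4]
force: [0.1, 0.0, -0.3]
opening: 0.0879
gripper_force: 0.0
```

```bash
python3 -c "
from h import *
o=ctrl.get_obs();print(o['clock'],o['joint_pos'].round(2),o['tool_pos'].round(4),o['orientation'].round(2),o['force'].round(1))"
```

```text
0.65 [-4.590e+01  2.720e+00 -8.900e+00 -6.000e-02 -7.827e+01 -2.152e+01] [ 0.1989 -0.4803  0.3281] [-1.7991e+02  1.0000e-01 -1.5744e+02] [ 0.1  0.  -0.3]
```

{"fn": "send_rows", "kwargs": {"plan": [[[0,4,0,0,0,7],[0,8,0,0,0,14],[0,12,0,0,0,21],[0,16,0,0,0,28],[0,20,0,0,0,35],[0,22,0,0,0,42],[0,22,0,0,0,49]]]}}

```text
clock: 1.23
tool_pos: [0.1149, -0.2788, 0.327]
orientation: [180.0, 0.2, 153.6]
force: [-0.1, -0.5, -0.1]
opening: 0.0877
gripper_force: 0.0
```

```bash
python3 -c "
from h import *
o=ctrl.get_obs();print(o['clock'],o['joint_pos'].round(2),o['tool_pos'].round(4),o['orientation'].round(2),o['force'].round(1))"
```

```text
1.2333 [-2.818e+01 -2.243e+01 -2.858e+01 -4.000e-02 -8.361e+01 -8.825e+01] [ 0.1149 -0.2788  0.327 ] [179.96   0.24 153.56] [-0.1 -0.5 -0.1]
```

```bash
cat >> h.py <<'E'
def rows(wps,start=None):
    "wps: list of x,y,z,yaw (tool down); prints rows relative to start pose"
    o=ctrl.get_obs();p,yaw=start or (o['tool_pos'],o['orientation'][2])
    R0=R.from_euler('xyz',[180,0,yaw],degrees=True)
    for w in wps:
        s=R0.inv().apply(np.array(w[:3])-p)*100
        t=-((w[3]-yaw+180)%360-180)
        print([float(v) for v in s.round(1)]+[0,0,round(float(t),0)])
E
python3 - <<'E'
from h import *
from scipy.optimize import lstsq if False else least_squares
E
python3 - <<'E'
from h import *
q2=np.radians([20.586,2.72,-22.43]);f=np.radians([19.95,11.62,6.15])
r=np.array([.6473,.4835,.2329]);z=np.array([.2257,.3281,.327])
o=np.ones(3);n=0*o
# unknowns a1,L1,L2,a3,h
A=np.r_[np.c_[o,np.sin(q2),np.cos(f),np.sin(f),n],np.c_[n,np.cos(q2),-np.sin(f),np.cos(f),o]]
x,res,rk,sv=np.linalg.lstsq(A,np.r_[r,z],rcond=None);print(x.round(3),res,sv.round(3),(A@x-np.r_[r,z]).round(4))
W=[];d=np.radians
for k in range(1,15):
    az=-67.6+k*7; W.append((.30*np.cos(d(az)),.30*np.sin(d(az)),.327,153.56+k*2.3))
rows(W[:7]);print();rows(W[7:],(np.array(W[6][:3]),W[6][3]))
E
```

```text
[ 0.001  0.601  0.464 -0.005 -0.174] [2.79707433e-11] [2.975 2.446 0.384 0.121 0.031] [ 0. -0.  0. -0.  0. -0.]
[-2.1, 3.0, 0.0, 0, 0, -2.0]
[-4.0, 6.2, 0.0, 0, 0, -5.0]
[-5.5, 9.5, 0.0, 0, 0, -7.0]
[-6.5, 13.0, 0.0, 0, 0, -9.0]
[-7.1, 16.6, 0.0, 0, 0, -12.0]
[-7.3, 20.3, 0.0, 0, 0, -14.0]
[-7.0, 23.9, 0.0, 0, 0, -16.0]

[-0.3, 3.7, 0.0, 0, 0, -2.0]
[-0.2, 7.3, 0.0, 0, 0, -5.0]
[0.4, 10.9, 0.0, 0, 0, -7.0]
[1.5, 14.4, 0.0, 0, 0, -9.0]
[2.9, 17.8, 0.0, 0, 0, -12.0]
[4.7, 21.0, 0.0, 0, 0, -14.0]
[7.0, 23.9, 0.0, 0, 0, -16.0]  File "<stdin>", line 2
    from scipy.optimize import lstsq if False else least_squares
                                     ^^
SyntaxError: invalid syntax
```

{"fn": "send_rows", "kwargs": {"plan": [[[-2.1,3.0,0,0,0,-2],[-4.0,6.2,0,0,0,-5],[-5.5,9.5,0,0,0,-7],[-6.5,13.0,0,0,0,-9],[-7.1,16.6,0,0,0,-12],[-7.3,20.3,0,0,0,-14],[-7.0,23.9,0,0,0,-16]]]}}

```text
clock: 1.82
tool_pos: [0.2858, -0.0964, 0.3266]
orientation: [180.0, 0.0, 169.9]
force: [1.9, -0.3, 0.1]
opening: 0.087
gripper_force: 0.0
```

{"fn": "send_rows", "kwargs": {"plan": [[[-0.3,3.7,0,0,0,-2],[-0.2,7.3,0,0,0,-5],[0.4,10.9,0,0,0,-7],[1.5,14.4,0,0,0,-9],[2.9,17.8,0,0,0,-12],[4.7,21.0,0,0,0,-14],[7.0,23.9,0,0,0,-16],[7.0,23.9,0,0,0,-16]]]}}

```text
clock: 2.48
tool_pos: [0.2556, 0.1549, 0.3265]
orientation: [179.9, -0.0, -173.5]
force: [0.6, -0.5, 1.5]
opening: 0.0876
gripper_force: 0.0
```

```bash
python3 - <<'E'
from h import *
o=ctrl.get_obs();print(o['clock'],o['joint_pos'].round(2),o['tool_pos'].round(4),o['orientation'].round(2),o['force'].round(1))
w=snap('wrist','wr1.png');t=snap('top')
print(np.round(w['pose'],3).tolist(),np.round(w['K'][0],0), proj(w,np.array([.529,.2877,.1275])))
cv2.imwrite('pics/top1.png',t['img'][:,:,::-1])
E
```

```text
2.4833 [ 7.104e+01 -2.267e+01 -2.876e+01 -5.000e-02 -8.384e+01 -1.545e+02] [0.2556 0.1549 0.3265] [ 1.7992e+02 -2.0000e-02 -1.7346e+02] [ 0.6 -0.5  1.5]
[[-0.114, 0.963, 0.243, 0.191], [0.993, 0.11, 0.03, 0.148], [0.002, 0.244, -0.97, 0.485], [0.0, 0.0, 0.0, 1.0]] [371.   0. 320.] [405.42799624 452.4952922 ]
```

View pics/wr1.png

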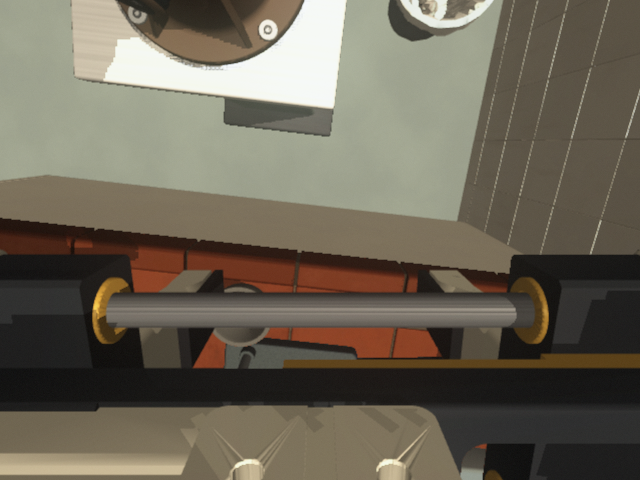

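The wrist view shows the gripper and, between the fingers, the mortar and stirrer plate. The camera looks back towards the robot, so it doesn't help here. I'll refine the cap's centre from sub-pixel edges in the stored top and side pictures.

```bash
python3 - <<'E'
from h import *
import pickle
a,b=pickle.load(open('s0.pkl','rb'))
def edge(s,c,rx,ry,T):
    V=cv2.GaussianBlur(s['img'],(3,3),0).astype(np.float32).mean(2);pts=[]
    ref=np.median(V[int(c[1])-4:int(c[1])+5,int(c[0])-4:int(c[0])+5])
    for t in np.radians(np.arange(0,360,4)):
        k=np.arange(.7,1.25,.02);X=(c[0]+k*rx*np.cos(t)).astype(np.float32);Y=(c[1]+k*ry*np.sin(t)).astype(np.float32)
        p=cv2.remap(V,X[None],Y[None],cv2.INTER_LINEAR)[0]
        i=np.where(abs(p-ref)>T)[0]
        if len(i): pts.append((X[i[0]],Y[i[0]]))
    pts=np.array(pts,np.float32);e=cv2.fitEllipseDirect(pts)
    for _ in range(4):  # drop outliers
        th=np.radians(e[2]);M=np.array([[np.cos(th),np.sin(th)],[-np.sin(th),np.cos(th)]])
        d=np.linalg.norm(((pts-e[0])@M.T)/(np.array(e[1])/2),axis=1)
        pts2=pts[abs(d-1)<.07];e=cv2.fitEllipseDirect(pts2)
    return e,len(pts),len(pts2)
for T in(6,10):
    ea=edge(a,(288.5,253.5),17.8,17.5,T);eb=edge(b,(355.6,227.8),17.8,9,T);print(ea,eb)
    p,e=cross(ray(a,*ea[0][0]),ray(b,*eb[0][0]));print(p.round(4),round(e[0],4),np.array(ea[0][1])*np.linalg.norm(a['pose'][:3,3]-p)/591)
E
```

```text
(((287.25469970703125, 252.4567108154297), (32.98129653930664, 33.98712921142578), 96.77206420898438), 90, 85) (((355.7672424316406, 226.949462890625), (14.358885765075684, 33.87862777709961), 95.4476318359375), 90, 68)
[0.5285 0.2876 0.1277] 0.0006 [0.05191025 0.05349336]
(((287.2123107910156, 252.3280029296875), (33.79547119140625, 34.86329650878906), 98.70297241210938), 90, 83) (((355.33135986328125, 227.6909942626953), (16.89215660095215, 34.42373275756836), 93.679443359375), 90, 75)
[0.5288 0.2873 0.1266] 0.0002 [0.05325819 0.05494097]
```

```bash
python3 - <<'E'
from h import *
o=ctrl.get_obs();p0=o['tool_pos'];c=np.array([.529,.2874,.20]);W=[]
for k in range(1,11):
    f=min(1,k/9);z=.3265+(.20-.3265)*f
    W.append((*(p0+(c-p0)*f)[:2],z,-173.5-31.5*k/10))
rows(W[:7]);print();rows(W[7:]+[(c[0],c[1],.165,155),(c[0],c[1],.13,155),(c[0],c[1],.112,155),(c[0],c[1],.102,155),(c[0],c[1],.102,155)],(np.array(W[6][:3]),W[6][3]))
E
```

```text
[-3.2, 1.2, 1.4, 0, 0, 3.0]
[-6.3, 2.4, 2.8, 0, 0, 6.0]
[-9.5, 3.5, 4.2, 0, 0, 9.0]
[-12.7, 4.7, 5.6, 0, 0, 12.0]
[-15.8, 5.9, 7.0, 0, 0, 15.0]
[-19.0, 7.1, 8.4, 0, 0, 19.0]
[-22.1, 8.3, 9.8, 0, 0, 22.0]

[-2.5, 2.3, 1.4, 0, 0, 3.0]
[-5.0, 4.5, 2.8, 0, 0, 6.0]
[-5.0, 4.5, 2.8, 0, 0, 9.0]
[-5.0, 4.5, 6.3, 0, 0, 9.0]
[-5.0, 4.5, 9.8, 0, 0, 9.0]
[-5.0, 4.5, 11.6, 0, 0, 9.0]
[-5.0, 4.5, 12.6, 0, 0, 9.0]
[-5.0, 4.5, 12.6, 0, 0, 9.0]
```

Stopping above the cap first, to check with the top and side cameras.

{"fn": "send_rows", "kwargs": {"plan": [[[-3.2,1.2,1.4,0,0,3],[-6.3,2.4,2.8,0,0,6],[-9.5,3.5,4.2,0,0,9],[-12.7,4.7,5.6,0,0,12],[-15.8,5.9,7.0,0,0,15],[-19.0,7.1,8.4,0,0,19],[-22.1,8.3,9.8,0,0,22]]]}}

```text
clock: 3.17
tool_pos: [0.4729, 0.2525, 0.2273]
orientation: [-180.0, -0.0, 163.4]
force: [-0.9, 1.0, 0.7]
opening: 0.0879
gripper_force: 0.0
```

{"fn": "send_rows", "kwargs": {"plan": [[[-2.5,2.3,1.4,0,0,3],[-5.0,4.5,2.8,0,0,6],[-5.0,4.5,2.8,0,0,9],[-5.0,4.5,2.8,0,0,9]]]}}

```text
clock: 3.5
tool_pos: [0.5323, 0.281, 0.1974]
orientation: [-179.7, -0.1, 154.4]
force: [-0.8, -0.3, 0.4]
opening: 0.0875
gripper_force: 0.0
```

```bash
python3 - <<'E'
from h import *
o=ctrl.get_obs();print(o['clock'],o['joint_pos'].round(2),o['tool_pos'].round(4),o['orientation'].round(2),o['force'].round(1))
s=snap('side');t=snap('top');w=snap('wrist')
im=np.hstack([cv2.resize(x['img'],(400,300),interpolation=cv2.INTER_AREA) for x in(t,w)])
c=cv2.resize(s['img'][60:300,240:460],None,fx=1.25,fy=1.25)
im=np.vstack([im,np.zeros((300,800,3),np.uint8)]);im[300:600,:275]=c
im[300:600,400:]=cv2.resize(s['img'],(400,300),interpolation=cv2.INTER_AREA)
cv2.imwrite('pics/m2.png',im[:,:,::-1])
rows([(.529,.2874,.155,155),(.529,.2874,.12,155),(.529,.2874,.102,155)])
E
```

```text
3.5 [ 4.641e+01  1.507e+01 -1.106e+01 -1.000e-02 -6.418e+01 -1.620e+02] [0.5323 0.281  0.1974] [-1.7970e+02 -1.0000e-01  1.5441e+02] [-0.8 -0.3  0.4]
[0.4, 0.4, 4.6, 0, 0, -0.0]
[0.4, 0.4, 8.1, 0, 0, -0.0]
[0.4, 0.4, 9.9, 0, 0, -0.0]
```

View pics/m2.png

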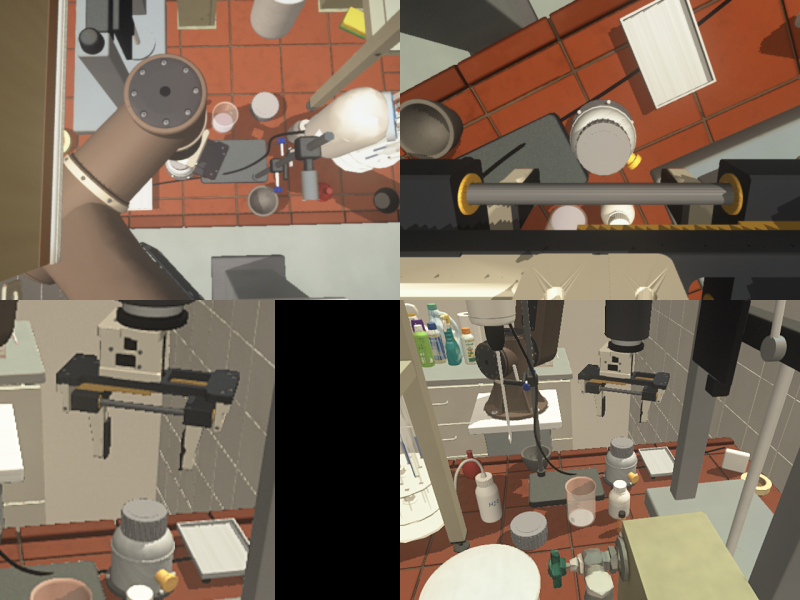

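The montage shows the gripper well above the vessel and nothing touched; the cap is clear in the wrist view at about (328,232), and the tray too. The forearm and wrist sit high, and the tray lies below the cabinet, so I'll measure the wrist height with a small tilt and refine the cap and tray from this wrist view.

{"fn": "send_rows", "kwargs": {"plan": [[[0.4,0.4,0,6.7,2.2,0],[0.4,0.4,0,6.7,2.2,0],[0.4,0.4,0,6.7,2.2,0]]]}}

```text
clock: 3.9
tool_pos: [0.5288, 0.2895, 0.2001]
orientation: [-173.3, -2.2, 154.8]
force: [0.1, -0.1, 0.1]
opening: 0.0876
gripper_force: 0.0
```

```bash
python3 - <<'E'
from h import *
import pickle
o=ctrl.get_obs();print(o['clock'],o['joint_pos'].round(2),o['tool_pos'].round(4),o['orientation'].round(2),o['force'].round(1))
w=snap('wrist','wr3.png');pickle.dump(w,open('w.pkl','wb'))
H=cv2.cvtColor(w['img'],cv2.COLOR_RGB2HSV).astype(int)
print(proj(w,np.array([.5288,.2874,.1275])).round(1), proj(w,np.array([.468,.416,.021])).round(1))
print(np.array(w['pose']).round(3).tolist())
q=o['joint_pos'];L=lambda q2,q3:np.array([.001+.601*np.sin(np.radians(q2))+.464*np.cos(np.radians(q2-q3)),.601*np.cos(np.radians(q2))-.464*np.sin(np.radians(q2-q3))])
q0=(15.07,-11.06);p0=np.array([.5323,.281,.1974])
rr=lambda p:np.sqrt(p[0]**2+p[1]**2-.1913**2)
ti=np.radians(q[1]-q[2]-q[4]-90)
d=L(q[1],q[2])-L(*q0)-np.array([rr(o['tool_pos'])-rr(p0),o['tool_pos'][2]-p0[2]])
print('tilt',np.degrees(ti),'wrist shift',d,'T',d[0]/np.sin(ti))
E
```

```text
3.9 [ 4.7200e+01  1.9060e+01 -5.3900e+00 -7.0000e-02 -7.2640e+01 -1.6227e+02] [0.5288 0.2895 0.2001] [-173.26   -2.22  154.77] [ 0.1 -0.1  0.1]
[328.6 251. ] [449.4  96.2]
[[0.419, 0.897, 0.139, 0.484], [0.901, -0.391, -0.191, 0.332], [-0.117, 0.205, -0.972, 0.36], [0.0, 0.0, 0.0, 1.0]]
tilt 7.09795857421102 wrist shift [ 0.04483543 -0.00275211] T 0.3628456627011205
```

View pics/wr3.png

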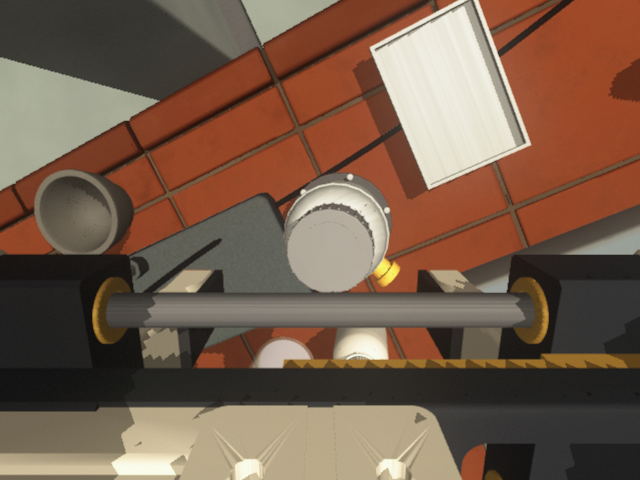

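The wrist view puts the cap disc centred at about (330,250) against a predicted (328.6,251), and the tray corners (371,48), (470,0), (529,147), (430,188) centred at (450,97) against (449,96). Both measurements hold. The wrist is 0.363 m above the TCP, so I'll keep the TCP below about 0.18 m near the cabinet. Straightening up again.

{"fn": "send_rows", "kwargs": {"plan": [[[0,0,0,-6.7,-2.2,0],[0,0,0,-6.7,-2.2,0],[0,0,0,-6.7,-2.2,0],[0,0,0,-6.7,-2.2,0],[0,0,0,-6.7,-2.2,0]]]}}

```text
clock: 4.37
tool_pos: [0.529, 0.2895, 0.2024]
orientation: [179.8, 0.1, 154.8]
force: [-0.4, 0.2, -0.2]
opening: 0.0874
gripper_force: 0.0
```

```bash
python3 - <<'E'
from h import *
import pickle
o=ctrl.get_obs();print(o['clock'],o['joint_pos'].round(2),o['tool_pos'].round(4),o['orientation'].round(2),o['force'].round(1))
w=pickle.load(open('w.pkl','rb'));print(onplane(w,330.5,249.5,.127),onplane(w,450,97,.021))
print([onplane(w,u,v,.021).round(4) for u,v in((371,48),(470,0),(529,147),(430,188))])
a,b=pickle.load(open('s0.pkl','rb'));print('wall corner',onplane(b,537,222,0))
rows([(.5293,.2875,.165,154.8),(.5293,.2875,.13,154.8),(.5293,.2875,.102,154.8)])
E
```

```text
4.3667 [ 4.724e+01  1.469e+01 -1.092e+01  1.000e-02 -6.423e+01 -1.624e+02] [0.529  0.2895 0.2024] [1.7985e+02 6.0000e-02 1.5485e+02] [-0.4  0.2 -0.2]
[0.5284775  0.28882783 0.127     ] [0.46878258 0.41624007 0.021     ]
[array([0.4044, 0.3726, 0.021 ]), array([0.4071, 0.4563, 0.021 ]), array([0.5342, 0.4598, 0.021 ]), array([0.5328, 0.3735, 0.021 ])]
wall corner [3.60048638e-01 7.17340249e-01 1.11022302e-16]
[-0.1, -0.2, 3.7, 0, 0, 0.0]
[-0.1, -0.2, 7.2, 0, 0, 0.0]
[-0.1, -0.2, 10.0, 0, 0, 0.0]
```

{"fn": "send_rows", "kwargs": {"plan": [[[0,-0.1,3.7,0,0,0],[0,-0.1,7.2,0,0,0],[0,-0.1,9.0,0,0,0],[0,-0.1,10.0,0,0,0],[0,-0.1,10.0,0,0,0],[0,-0.1,10.0,0,0,0]]]}}

```text
clock: 4.87
tool_pos: [0.5289, 0.2888, 0.1012]
orientation: [180.0, 0.0, 154.9]
force: [0.3, 0.1, 0.5]
opening: 0.0872
gripper_force: 0.0
```

{"fn": "send_rows", "kwargs": {"plan": [[[0,0,0,0,0,0],[0,0,0,0,0,0],[0,0,0,0,0,0],[0,0,0,0,0,0],[0,0,0,0,0,0],[0,0,0,0,0,0]]], "fingers": 0}}

```text
clock: 5.37
tool_pos: [0.5279, 0.2876, 0.1011]
orientation: [-179.9, 0.0, 154.8]
force: [-2.4, -3.5, 3.5]
opening: 0.0562
gripper_force: 30.0
```

{"fn": "send_rows", "kwargs": {"plan": [[[0,-0.15,0,0,0,-4],[0,-0.15,-0.05,0,0,-10],[0,-0.15,-0.11,0,0,-17],[0,-0.15,-0.16,0,0,-24],[0,-0.15,-0.21,0,0,-31],[0,-0.15,-0.25,0,0,-38],[0,-0.15,-0.27,0,0,-40],[0,-0.15,-0.27,0,0,-40]]]}}

```text
clock: 6.03
tool_pos: [0.5275, 0.2868, 0.1033]
orientation: [-180.0, -0.0, -165.1]
force: [0.0, -0.9, -1.7]
opening: 0.056
gripper_force: 30.0
```

```bash
python3 -c "
from h import *
o=ctrl.get_obs();print(o['clock'],o['joint_pos'].round(2),o['tool_pos'].round(4),o['orientation'].round(2),o['force'].round(1),o['moment'].round(2))"
```

```text
6.0333 [ 4.7160e+01  1.9670e+01 -1.8100e+01  1.0000e-02 -5.2240e+01 -1.2224e+02] [0.5275 0.2868 0.1033] [-1.7999e+02 -1.0000e-02 -1.6508e+02] [ 0.  -0.9 -1.7] [-0.52 -0.21 -0.01]
```

{"fn": "send_rows", "kwargs": {"plan": [[[0,0,-0.05,0,0,-7],[0,0,-0.09,0,0,-14],[0,0,-0.14,0,0,-21],[0,0,-0.19,0,0,-28],[0,0,-0.23,0,0,-35],[0,0,-0.28,0,0,-42],[0,0,-0.33,0,0,-49],[0,0,-0.37,0,0,-56]]]}}

```text
clock: 6.7
tool_pos: [0.5277, 0.2858, 0.1069]
orientation: [-180.0, -0.1, -109.0]
force: [2.6, -4.7, 1.0]
opening: 0.056
gripper_force: 30.0
```

{"fn": "send_rows", "kwargs": {"plan": [[[0,0,-0.05,0,0,-7],[0,0,-0.09,0,0,-14],[0,0,-0.14,0,0,-21],[0,0,-0.19,0,0,-28],[0,0,-0.23,0,0,-35],[0,0,-0.28,0,0,-42],[0,0,-0.33,0,0,-49],[0,0,-0.37,0,0,-56]]]}}

```text
clock: 7.37
tool_pos: [0.5287, 0.286, 0.1109]
orientation: [-180.0, -0.1, -53.0]
force: [5.6, -4.9, -0.6]
opening: 0.0561
gripper_force: 30.0
```

```bash
python3 -c "
from h import *
o=ctrl.get_obs();print(o['clock'],o['joint_pos'].round(2),o['tool_pos'].round(4),o['orientation'].round(2),o['force'].round(1),o['moment'].round(2))
s=snap('side');cv2.imwrite('pics/s4.png',cv2.resize(s['img'][150:310,290:450],None,fx=3,fy=3)[:,:,::-1])"
```

```text
7.3667 [ 47.09  19.24 -17.63   0.13 -53.12 -10.12] [0.5287 0.286  0.1109] [-1.7998e+02 -1.0000e-01 -5.2960e+01] [ 5.6 -4.9 -0.6] [-1.71 -2.04 -0.07]
```

View pics/s4.png

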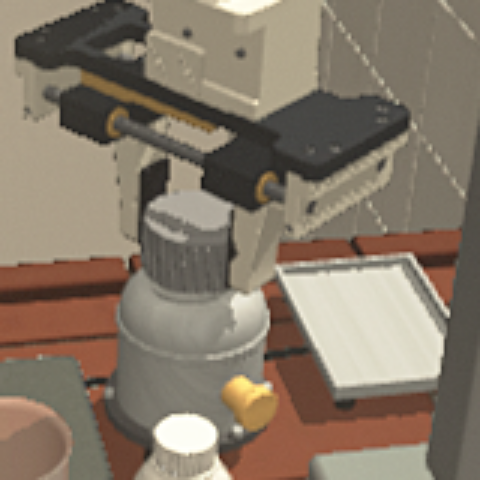

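The side view shows the cap held between the fingers, about 10 mm up and still seated on the neck, with the tray behind. I'll carry on with a small re-centring.

{"fn": "send_rows", "kwargs": {"plan": [[[0.1,0,-0.05,0,0,-7],[0.1,0,-0.09,0,0,-14],[0.1,0,-0.14,0,0,-21],[0.1,0,-0.19,0,0,-28],[0.1,0,-0.23,0,0,-35],[0.1,0,-0.28,0,0,-42],[0.1,0,-0.33,0,0,-49],[0.1,0,-0.37,0,0,-56]]]}}

```text
clock: 8.08
tool_pos: [0.5292, 0.2864, 0.1147]
orientation: [-180.0, -0.1, 3.1]
force: [4.1, -1.0, -0.2]
opening: 0.056
gripper_force: 30.0
```

{"fn": "send_rows", "kwargs": {"plan": [[[0,0,-0.05,0,0,-7],[0,0,-0.09,0,0,-14],[0,0,-0.14,0,0,-21],[0,0,-0.19,0,0,-28],[0,0,-0.23,0,0,-35],[0,0,-0.28,0,0,-42],[0,0,-0.33,0,0,-49],[0,0,-0.37,0,0,-56]]]}}

```text
clock: 8.75
tool_pos: [0.5289, 0.2868, 0.1184]
orientation: [180.0, -0.1, 59.1]
force: [2.1, 0.3, -1.8]
opening: 0.0561
gripper_force: 30.0
```

```bash
python3 -c "
from h import *
o=ctrl.get_obs();print(o['clock'],o['joint_pos'].round(2),o['tool_pos'].round(4),o['orientation'].round(2),o['force'].round(1),o['moment'].round(2))"
```

```text
8.75 [ 4.7070e+01  1.8810e+01 -1.7100e+01  2.0000e-02 -5.3980e+01  1.0198e+02] [0.5289 0.2868 0.1184] [ 1.7996e+02 -1.0000e-01  5.9060e+01] [ 2.1  0.3 -1.8] [ 0.11 -0.68 -0.02]
```

{"fn": "send_rows", "kwargs": {"plan": [[[0,0,-0.05,0,0,-7],[0,0,-0.09,0,0,-14],[0,0,-0.14,0,0,-21],[0,0,-0.18,0,0,-28],[0,0,-0.2,0,0,-35],[0,0,-0.22,0,0,-42],[0,0,-0.22,0,0,-48],[0,0,-0.22,0,0,-48]]]}}

```text
clock: 9.42
tool_pos: [0.5288, 0.2869, 0.1212]
orientation: [179.9, -0.0, 107.0]
force: [-0.6, 1.6, 4.0]
opening: 0.0564
gripper_force: 30.0
```

{"fn": "send_rows", "kwargs": {"plan": [[[0,0,-0.15,0,0,0],[0,0,-0.3,0,0,0],[0,0,-0.5,0,0,0]]]}}

```text
clock: 9.67
tool_pos: [0.5279, 0.2864, 0.1249]
orientation: [-180.0, -0.0, 106.7]
force: [-0.5, 2.6, -1.4]
opening: 0.0559
gripper_force: 30.0
```

```bash
python3 -c "
from h import *
o=ctrl.get_obs();print(o['clock'],o['joint_pos'].round(2),o['tool_pos'].round(4),o['orientation'].round(2),o['force'].round(1),o['moment'].round(2))"
```

```text
9.6667 [ 4.7080e+01  1.8410e+01 -1.6680e+01 -4.0000e-02 -5.4910e+01  1.4959e+02] [0.5279 0.2864 0.1249] [-1.7998e+02 -2.0000e-02  1.0665e+02] [-0.5  2.6 -1.4] [0.83 0.02 0.08]
```

```bash
python3 - <<'E'
from h import *
p0=np.array([.528,.2866,.126])
c=np.array([.4688,.4162]);a=p0[:2]
W=[(*a,.138,106.7),(*a,.152,106.7)]+[(*(a+(c-a)*f),z,106.7-16.7*f) for f,z in((.2,.155),(.45,.152),(.7,.14),(.9,.115),(1,.09),(1,.07))]
rows(W,(p0,106.7))
E
```

```text
[0.0, 0.0, -1.2, 0, 0, -0.0]
[0.0, 0.0, -2.6, 0, 0, -0.0]
[2.8, -0.4, -2.9, 0, 0, 3.0]
[6.4, -0.9, -2.6, 0, 0, 8.0]
[9.9, -1.4, -1.4, 0, 0, 12.0]
[12.7, -1.8, 1.1, 0, 0, 15.0]
[14.1, -1.9, 3.6, 0, 0, 17.0]
[14.1, -1.9, 5.6, 0, 0, 17.0]
```

{"fn": "send_rows", "kwargs": {"plan": [[[0,0,-1.2,0,0,0],[0,0,-2.6,0,0,0],[0,0,-2.6,0,0,0]]]}}

```text
clock: 9.92
tool_pos: [0.5292, 0.2866, 0.1537]
orientation: [179.8, -0.0, 106.7]
force: [1.5, 0.2, -0.3]
opening: 0.0563
gripper_force: 30.0
```

{"fn": "send_rows", "kwargs": {"plan": [[[2.0,-0.3,-0.3,0,0,3],[5.0,-0.7,-0.2,0,0,7],[8.5,-1.2,0.6,0,0,11],[11.5,-1.6,2.2,0,0,14],[13.3,-1.8,4.5,0,0,17],[14.1,-1.9,6.5,0,0,17],[14.1,-1.9,7.5,0,0,17],[14.1,-1.9,7.5,0,0,17]]]}}

```text
clock: 10.58
tool_pos: [0.4676, 0.414, 0.0729]
orientation: [-179.8, 0.3, 89.8]
force: [-0.4, -0.0, -1.0]
opening: 0.0559
gripper_force: 30.0
```

```bash
python3 - <<'E'
from h import *
o=ctrl.get_obs();print(o['clock'],o['joint_pos'].round(2),o['tool_pos'].round(4),o['orientation'].round(2),o['force'].round(1),o['moment'].round(2))
rows([(.4688,.4162,.03,90)])
s=snap('side');w=snap('wrist')
im=np.hstack([cv2.resize(s['img'][150:330,320:500],(400,400)),cv2.resize(w['img'],(400,400))])
cv2.imwrite('pics/p5.png',im[:,:,::-1])
E
```

```text
10.5833 [ 5.9390e+01  2.3720e+01 -1.6370e+01 -4.0000e-02 -5.0260e+01  1.2044e+02] [0.4676 0.414  0.0729] [-179.8     0.28   89.81] [-0.4 -0.  -1. ] [-0.28 -0.01  0.  ]
[0.2, 0.1, 4.3, 0, 0, -0.0]
```

View pics/p5.png

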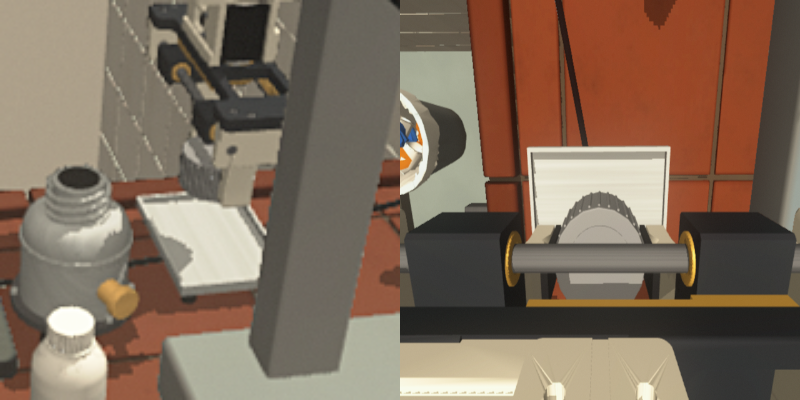

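The cap is above the tray, held at about wrist pixel (320,290), with its ribbed edge at rows 230–248. The neck in the side view is bare. The cap may have tipped a little between the pads, so I'll compare this with the projection of an untilted cap.

```bash
python3 - <<'E'
from h import *
import pickle
w=snap('wrist');s=snap('side');pickle.dump((w,s),open('p5.pkl','wb'))
o=ctrl.get_obs();p=o['tool_pos'];print(p.round(4))
print('cam',np.array(w['pose'])[:3,3].round(3))
g=np.array([p[0],p[1],p[2]+.019])
for tilt in (-20,-10,0,10,20):   # rotation about world x through grasp point
    Rx=R.from_euler('x',tilt,degrees=True)
    T=lambda y,z:g+Rx.apply([0,y,z-.0235])   # y,z in cap frame, origin underside, grasp 23.5 mm up
    print(tilt,'wrist top+y',proj(w,T(.0285,.03)).round(),'bot+y',proj(w,T(.029,0)).round(),'side: top-y',proj(s,T(-.0285,.03)).round(),'top+y',proj(s,T(.0285,.03)).round(),'bot-y',proj(s,T(-.029,0)).round(),'bot+y',proj(s,T(.029,0)).round())
G=w['img'].mean(2)
print('wrist col 320 rows 215:290:3',G[215:290:3,318:323].mean(1).round().tolist())
H=s['img']
c=cv2.resize(H[195:255,390:450],None,fx=10,fy=10,interpolation=cv2.INTER_CUBIC);d=cv2.resize(w['img'][200:360,220:420],None,fx=1,fy=1)
im=np.zeros((600,800,3),np.uint8);im[:,:600]=c;im[:160,600:]=d;cv2.imwrite('pics/z.png',im[:,:,::-1])
E
```

```text
[0.47   0.4155 0.0775]
cam [0.47  0.481 0.235]
-20 wrist top+y [320. 237.] bot+y [320. 242.] side: top-y [407. 212.] top+y [435. 220.] bot-y [399. 227.] bot+y [428. 234.]
-10 wrist top+y [320. 240.] bot+y [320. 234.] side: top-y [405. 215.] top+y [436. 217.] bot-y [400. 230.] bot+y [431. 232.]
0 wrist top+y [320. 246.] bot+y [320. 226.] side: top-y [404. 217.] top+y [436. 215.] bot-y [402. 232.] bot+y [434. 230.]
10 wrist top+y [320. 254.] bot+y [320. 221.] side: top-y [403. 220.] top+y [435. 212.] bot-y [404. 234.] bot+y [436. 227.]
20 wrist top+y [320. 264.] bot+y [320. 217.] side: top-y [403. 222.] top+y [434. 210.] bot-y [407. 236.] bot+y [438. 224.]
wrist col 320 rows 215:290:3 [218.0, 223.0, 216.0, 214.0, 217.0, 132.0, 99.0, 100.0, 99.0, 98.0, 125.0, 117.0, 175.0, 170.0, 171.0, 170.0, 170.0, 170.0, 170.0, 169.0, 167.0, 167.0, 167.0, 166.0, 167.0]
```

The wrist edges at rows 229.5 and 249 match an upright cap (226 and 246, a constant shift of about 1 mm), so there is no tilt. Lowering to the tray floor.

{"fn": "send_rows", "kwargs": {"plan": [[[0,0,1.5,0,0,0],[0,0,3.2,0,0,0],[0,0,4.6,0,0,0],[0,0,5.2,0,0,0],[0,0,5.5,0,0,0],[0,0,5.5,0,0,0],[0,0,5.5,0,0,0]]]}}

```text
clock: 11.37
tool_pos: [0.4697, 0.416, 0.0223]
orientation: [179.9, -0.1, 89.8]
force: [0.1, 0.9, -0.5]
opening: 0.0563
gripper_force: 30.0
```

{"fn": "send_rows", "kwargs": {"plan": [[[0,0,0.05,0,0,0],[0,0,0.1,0,0,0],[0,0,0.15,0,0,0],[0,0,0.2,0,0,0],[0,0,0.25,0,0,0],[0,0,0.25,0,0,0]]]}}

```text
clock: 11.87
tool_pos: [0.469, 0.4156, 0.0187]
orientation: [-180.0, 0.0, 89.8]
force: [0.4, -1.0, -0.7]
opening: 0.0561
gripper_force: 30.0
```

{"fn": "send_rows", "kwargs": {"plan": [[[0,0,0.03,0,0,0],[0,0,0.07,0,0,0],[0,0,0.1,0,0,0],[0,0,0.1,0,0,0]]]}}

```text
clock: 12.2
tool_pos: [0.4691, 0.4157, 0.0186]
orientation: [180.0, -0.0, 89.8]
force: [-2.5, -1.4, 7.7]
opening: 0.0567
gripper_force: 30.0
```

Contact at 7.7 N, at the expected height. I'll release with a part opening that stays inside the tray walls, then lift slowly.

{"fn": "send_rows", "kwargs": {"plan": [[[0,0,-0.03,0,0,0],[0,0,-0.05,0,0,0],[0,0,-0.05,0,0,0],[0,0,-0.05,0,0,0],[0,0,-0.05,0,0,0]]], "fingers": 0.8}}

```text
clock: 12.62
tool_pos: [0.4691, 0.4156, 0.0181]
orientation: [-180.0, 0.0, 89.8]
force: [0.2, -0.3, 0.5]
opening: 0.0699
gripper_force: 0.0
```

{"fn": "send_rows", "kwargs": {"plan": [[[0,0,-0.5,0,0,0],[0,0,-1.5,0,0,0],[0,0,-3,0,0,0],[0,0,-5,0,0,0],[0,0,-7,0,0,0],[0,0,-9,0,0,0],[0,0,-10,0,0,0],[0,0,-10,0,0,0]]]}}

```text
clock: 13.28
tool_pos: [0.4702, 0.417, 0.1219]
orientation: [179.8, -0.3, 89.9]
force: [1.4, 0.1, 0.2]
opening: 0.0699
gripper_force: 0.0
```

```bash
python3 - <<'E'
from h import *
import pickle
a0,b0=pickle.load(open('s0.pkl','rb'))
o=ctrl.get_obs();print(o['clock'],o['tool_pos'].round(4),o['force'].round(1),o['opening'])
s=snap('side');w=snap('wrist');t=snap('top')
c=proj(s,np.array([.469,.416,.045])).round();print(c,proj(w,np.array([.469,.416,.045])).round())
# moved things: side difference below the arm (bottle, beaker, mortar, big cap)
for n,(x0,x1,y0,y1) in dict(bottle=(330,370,285,350),beaker=(262,316,282,362),mortar=(192,225,232,275),bigcap=(175,240,338,400),vesselbody=(326,380,262,295)).items():
    print(n,np.abs(s['img'][y0:y1,x0:x1].astype(int)-b0['img'][y0:y1,x0:x1]).mean().round(1))
im=np.zeros((600,800,3),np.uint8);im[:400,:400]=cv2.resize(s['img'][180:310,330:460],(400,400),interpolation=cv2.INTER_CUBIC)
im[:300,400:]=cv2.resize(w['img'],(400,300),interpolation=cv2.INTER_AREA);im[300:,400:]=cv2.resize(s['img'],(400,300),interpolation=cv2.INTER_AREA)
cv2.imwrite('pics/end.png',im[:,:,::-1])
E
```

```text
13.2833 [0.4702 0.417  0.1219] [1.4 0.1 0.2] 0.06992005567687906
[416. 244.] [318. 247.]
bottle 2.6
beaker 5.0
mortar 11.6
bigcap 2.8
vesselbody 8.5
```

View pics/end.png

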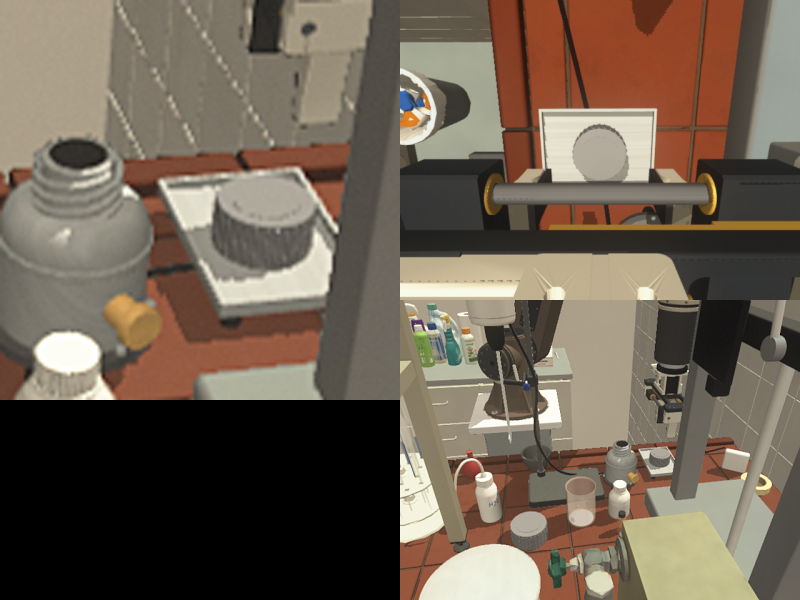

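The cap lies flat and upright in the middle of the tray (side view about (416,244), wrist view about (318,246)), the neck is open, and the other things stand where they were. The gripper is clear, so I'll hand in.

```bash
python3 -c "
from plant import ctrl
print(ctrl.close_job())"
```

```text
the job is handed in; nothing more can be done
None
```

The cap was unscrewed about 5.4 rad, lifted off and set down flat and upright in the tray after about 13 s of the 64 s allowed; nothing else looked moved in the last pictures, and I've handed the job in (it returned no verdict).

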